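# Scrap the short sleeves

### The arm

A 6-joint arm with a two-finger parallel gripper is mounted at the origin on a cart in front of the work surface, level with it; the furniture and walls round the work are solid. World frame = base frame: x ahead of the robot, y to its left, z up, the work surface at z = 0. Lengths are in m, angles in degrees, forces in N, time in s.
With the tool pointing down it reaches from about 0.35 to 0.8 m from the base axis. Payload 7.3 kg.
Tool frame: the origin (TCP) lies between the finger pads; the fingertips stand 22 mm ahead of it and the grasp point (between the pads) lies 3 mm ahead of it (env.finger_overhang is the distance from the TCP to the fingertips, in m); z points along the fingers, y is the line along which they close (so a half turn about z gives the same grasp; the last joint's range is limited). The gripper opens to 85 mm and grips with 20 to 120 N. Pads are 22 mm wide; open, the fingers measure 114 mm over their backs; the gripper's body (76 mm by 85 mm) begins 54 mm behind the grasp point. The pads swing forward as they close: fully open they stand 13 mm farther back than shut.
Start: joints at [68.812, 19.595, 87.324, -0, 73.075, -8.365], TCP at [0.117, 0.512, 0.222] pointing down, gripper open.
Joint ranges: [-145.02, 145.02], [-44.19, 115.74], [2.07, 154.8], [-57.11, 237.11], [16.16, 152.29], [-177.93, 177.93]. Speed limits (degrees/s): [147.25, 147.25, 180, 180, 180, 180].

### API

Orientations are given as [roll, pitch, yaw] about the fixed x, y, z axes, in that order (R = Rz(yaw) Ry(pitch) Rx(roll)).
In Python, from bench import env, vision, workorder gives the robot as it stands.
- The arm moves only by the shell command python3 -m creep 'ROWS' [FORCE]. ROWS is JSON, a list of rows, each an object with "grip": the opening, from -1 (shut) to 1 (fully open); "travel": the shift along the tool's x, y, z in cm, a list of three; "rotation": the turn, a rotation vector about the tool's x, y, z in rad, a list of three. In form: [{"grip": grip, "travel": [dx, dy, dz], "rotation": [rx, ry, rz]}, ...]. A call has 1 to 8 rows; each row shifts and turns the commanded pose from where the row before left it, along the tool's axes as they then stand; what a row does not reach is not made up. A row lasts 1/12 s, in which the tool goes at most 41.7 mm and 7.16 degrees, less where a joint would pass 70% of its speed; a pose out of reach is approached as far as the arm can. A call with a gripper value outside its range is refused whole. The fingers move at their own pace and stop on an object; FORCE is the grip in N (left out, the last holds). Time passes only in rows, so rows that do not move let the fingers close. It gives the time, the measured TCP pose, the force, the opening and the grip force at its end, in the units of the state.
- env.get_state(): the state, without advancing time (a new reading comes with each control period).
- vision.snapshot(name): name is "scene" or "top" or "wrist"; returns a dict with "pixels" (400x640x3 uint8, red, green, blue), "K" (3x3 intrinsics, pixels), "rvec" (rotation vector, rad) and "tvec" (3), from world to camera coordinates, as OpenCV has them. Camera axes: x right, y down, z forward; pixel columns grow to the right and rows downward; lengths in m; the calibration is good to about 2 mm. The wrist camera is an equidistant fisheye: a pixel r from the principal point sees the ray r / f radians off the axis. A picture is of the moment at which its call begins. There is no depth.
- workorder.close_job(): hands the job in; it is judged then, once.
The state is a dict: "clock": time; "joint_pos": joint angles; "qvel": joint speeds; "effort": joint torques, N m; "eef_pos": TCP position; "tcp_rot": TCP orientation; "wrist_force": force on the tool from outside, world axes, zero at the start; "ft_torque": the same for the moment, N m; "opening": finger opening in m; "finger_force": force on a finger pad.
Only numpy, scipy, OpenCV 4.12 (cv2) and the standard library are available. Lean on these libraries where they do the work, as an engineer would, in place of code of your own. Each camera call takes 0.05 s, during which the arm holds its last target. There are 200 camera calls.

### The job

Two of the five flanged steel sleeves on the plywood board were cut short. Slide the cover of the grey reject box right open, drop both short sleeves into the box, then slide the cover fully shut again; leave the three full-height sleeves and everything else standing and lying just where they are.

Things in the scene. Friction and masses are not known exactly. Their poses are not given: they have to be found in the camera images.
- board: plywood board, 165 x 250 x 12 mm (x, y, z), fixed to the bench, left or right of the middle; six upright things stand on it in two rows of three, 86 mm between the rows and 92 mm along them, in any order; origin at the centre of its underside
- reject_box: reject box, folded dark grey sheet steel, fixed to the bench on the other side: 160 x 160 mm outside, walls and floor 4 mm, rim 125 mm above the bench. Side runners (top 137 mm above the bench) carry on 155 mm behind the box along its +x, away from the robot, for the sliding cover. Origin at the centre of its underside
- box_mouth (a point): centre of the box's mouth at rim height (125 mm above the bench); axes as the box's
- cover (a joint): flat steel sliding cover on the box: metres slid along the box's +x (away from the robot); 0 = shut, 0.15 = its stop, fully open (the mouth is then free but for the last 6 mm at its back). It slides stiffly (about 3 N, plus about 1 N at 0.1 m/s) and stays where it is left. Starts shut or up to 0.03 open
- cover_grip (a point): middle of the cover's black upright grip bar: 12 mm thick along the box's x, 80 mm long along its y, it rises 42 mm from the cover plate, its top 17 mm above this point and 171 mm above the bench; a foot of 24 x 94 mm surrounds it up to 21 mm below this point, so keep fingertips above that; it moves with the cover. 60 mm in front of the cover's centre, so 60 mm in front of the mouth centre when shut and 90 mm behind it when fully open
- oil_spray: white and orange aerosol can, 54 mm diameter, 176 mm tall, standing among the sleeves on the board; origin at the centre of its underside; leave alone
- flask: white plastic oil flask with a blue cap, 54 x 86 x 184 mm, standing between board and box towards the back; origin at the centre of its underside; leave alone
- spanner: small combination spanner, 22 x 150 x 5 mm, lying in the gap between board and box; origin at its centre; leave alone
- long_a: good sleeve, 90 mm tall: turned plain steel sleeve with a round flange at its foot, standing upright on the board: tube 42 mm diameter, flange 60 mm diameter and 10 mm thick, bored open at the top; origin at the centre of its underside, z along its axis
- long_b: good sleeve, 90 mm tall: turned plain steel sleeve with a round flange at its foot, standing upright on the board: tube 42 mm diameter, flange 60 mm diameter and 10 mm thick, bored open at the top; origin at the centre of its underside, z along its axis
- long_c: good sleeve, 90 mm tall: turned plain steel sleeve with a round flange at its foot, standing upright on the board: tube 42 mm diameter, flange 60 mm diameter and 10 mm thick, bored open at the top; origin at the centre of its underside, z along its axis
- short_a: reject sleeve, cut short, 62 mm tall: turned plain steel sleeve with a round flange at its foot, standing upright on the board: tube 42 mm diameter, flange 60 mm diameter and 10 mm thick, bored open at the top; origin at the centre of its underside, z along its axis; about 0.24 kg
- short_a_mid (a point): middle of that reject sleeve, on its axis 31 mm above its underside
- short_b: reject sleeve, cut short, 62 mm tall: turned plain steel sleeve with a round flange at its foot, standing upright on the board: tube 42 mm diameter, flange 60 mm diameter and 10 mm thick, bored open at the top; origin at the centre of its underside, z along its axis; about 0.24 kg
- short_b_mid (a point): middle of that reject sleeve, on its axis 31 mm above its underside

How it is judged (in metres and radians):
On the way, in this order (a step that is already met when the one before it is completed fails the run):
1. the cover of the reject box is slid open (at least 120 mm) (value of joint cover above 0.12 m), for 0.2 s.
2. both short sleeves are in the reject box (x of short_a_mid in the frame of reject_box between -0.076 and 0.076 m and y of short_a_mid in the frame of reject_box between -0.076 and 0.076 m and z of short_a_mid in the frame of reject_box between 0.005 and 0.11 m and x of short_b_mid in the frame of reject_box between -0.076 and 0.076 m and y of short_b_mid in the frame of reject_box between -0.076 and 0.076 m and z of short_b_mid in the frame of reject_box between 0.005 and 0.11 m), for 0.2 s.
At the end, for the whole second after the job is handed in: The cover is shut (within 8 mm), both short sleeves lie at rest inside the box, and the three full-height sleeves stand upright on the board within 20 mm of where they stood; the aerosol can, the flask and the spanner are within 30 mm of where they were (all of step 2 and value of joint cover below 0.008 m and linear speed of each of short_a, short_b below 0.03 m/s and distance of each of long_a, long_b, long_c from where it was at the start of the episode below 0.02 m and angle between each of long_a, long_b, long_c's own z axis and vertical below 0.1 rad and distance of each of oil_spray, flask, spanner from where it was at the start of the episode below 0.03 m); the robot touches nothing.
It fails at once if a good sleeve is shifted by more than 30 mm or knocked over (distance of any of long_a, long_b, long_c from where it was at the start of the episode above 0.03 m or angle between any of long_a, long_b, long_c's own z axis and vertical above 0.5 rad).
It fails at once if the aerosol can, the flask or the spanner is shifted by more than 30 mm (distance of any of oil_spray, flask, spanner from where it was at the start of the episode above 0.03 m).
It fails at once if the aerosol can or the flask is knocked over (angle between any of oil_spray, flask's own z axis and vertical above 0.5 rad).
It also fails if it takes over 72 s, if anything falls off the work surface, if the arm or the gripper's body presses on something with over 40 N, if the wrist force passes 120 N, or if a joint passes its speed limit or range.

## Working session

There is one attempt and no reset: what is moved stays moved. The work goes in short steps, Python scripts to look and compute and a shell command to move; the robot and the scene stay as the last step left them, time stands still between calls to the robot, and variables do not carry over. Pictures are saved under pics/ and viewed, at most 10 in all, crops included, and the job is handed in when it is done.

```bash
ls; mkdir -p pics
python3 - <<'E'
from bench import env, vision
import cv2
print(env.get_state())
for n in ("scene","top"):
    s=vision.snapshot(n); cv2.imwrite(f"pics/{n}0.png",s["pixels"][...,::-1]); print(n,s["K"],s["rvec"],s["tvec"])
E
```

```text
pics
{'clock': 0.0, 'joint_pos': array([ 6.88093572e+01,  1.96370585e+01,  8.73773083e+01,  5.79675820e-04,
        7.30745548e+01, -8.36537959e+00]), 'qvel': array([0.03353132, 0.03054786, 0.03847397, 0.08853799, 0.06451326,
       0.01658245]), 'effort': array([-1.27643998e-03, -4.33676970e+01, -2.46020222e+01, -3.60929116e-04,
        7.87050929e-03,  3.67856137e-05]), 'eef_pos': array([0.11636422, 0.51151672, 0.22121986]), 'tcp_rot': array([-1.79912105e+02, -1.34851749e-02,  1.67174557e+02]), 'wrist_force': array([ 0.54973009, -0.01794069,  0.9235434 ]), 'ft_torque': array([ 0.03762679,  0.02128824, -0.02317304]), 'finger_force': 0.0, 'opening': 0.08545039583270497}
scene [[481.01487017   0.         322.54558211]
 [  0.         481.01487017 195.4618262 ]
 [  0.           0.           1.        ]] [ 1.95720491 -1.19371942  0.62089627] [-0.27402972  0.39517314  1.08863951]
top [[508.16253313   0.         320.01627168]
 [  0.         508.16253313 193.06696467]
 [  0.           0.           1.        ]] [ 2.15734799 -2.15627422  0.18385662] [-0.0314168   0.57951719  1.25483916]
```

View pics/scene0.png

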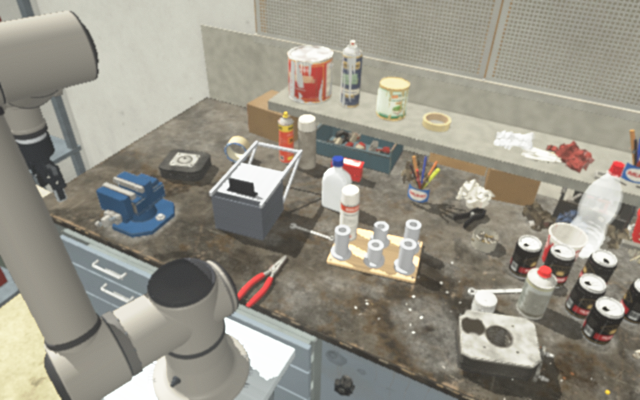

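View pics/top0.png

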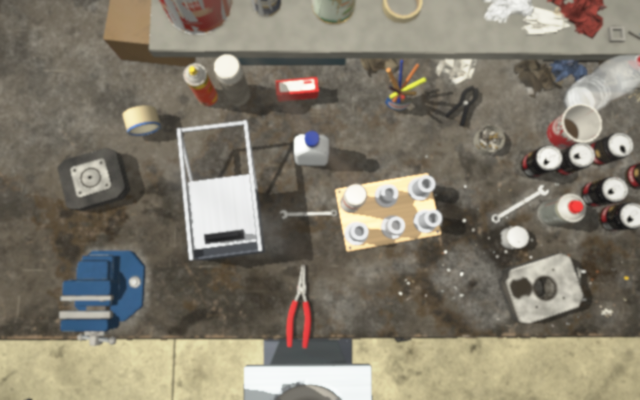

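The top view shows the box on the left (corners about (188,258), (262,249), runners up to (180,125)), with the grip bar at (224,237). The board is on the right (335-440, 175-250), the can at (354,197), and sleeves at (387,193), (424,185), (358,232), (394,225) and (428,218). I'll enlarge both views to get accurate pixels.

Run:
```python
import cv2,numpy as np
a=cv2.imread("pics/scene0.png")[165:290,315:435]; b=cv2.imread("pics/top0.png")[165:260,325:450]
a=cv2.resize(a,None,fx=4.6,fy=4.6,interpolation=cv2.INTER_CUBIC); b=cv2.resize(b,None,fx=6,fy=6,interpolation=cv2.INTER_CUBIC)
cv2.imwrite("pics/c1.png",a);cv2.imwrite("pics/c2.png",b)
c=cv2.imread("pics/top0.png")[110:270,170:345]
cv2.imwrite("pics/c3.png",cv2.resize(c,None,fx=3.7,fy=3.7,interpolation=cv2.INTER_CUBIC))
```

```text
(no output)
```

View pics/c1.png

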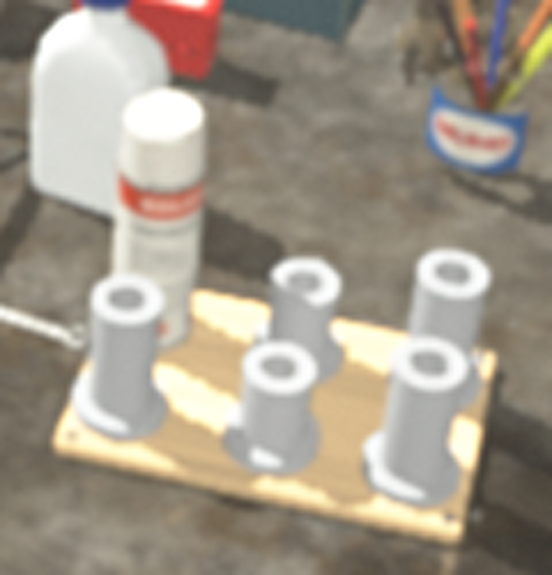

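View pics/c2.png

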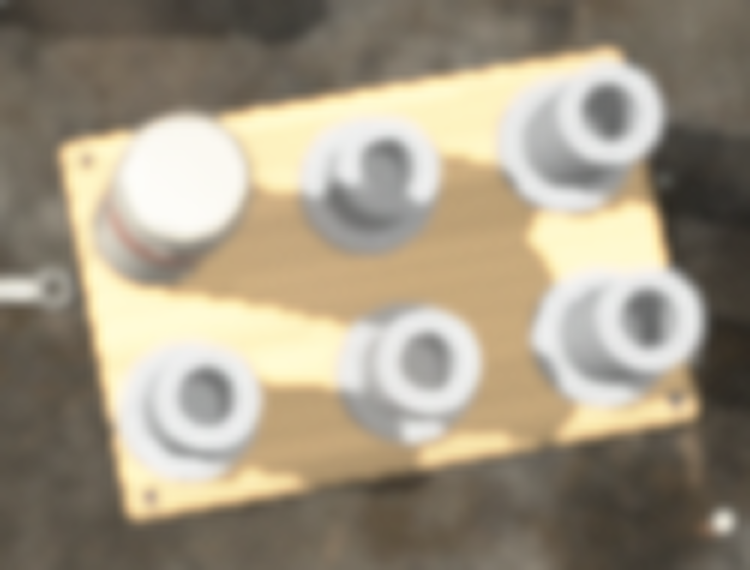

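View pics/c3.png

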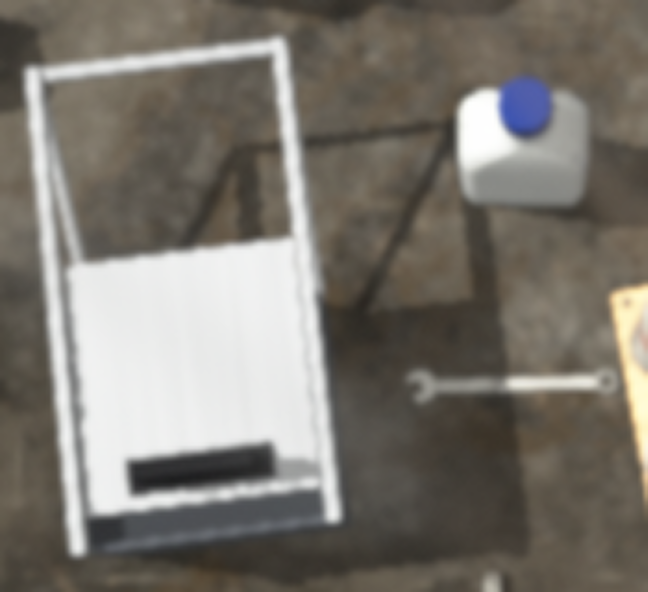

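In the scene crop, the front-middle sleeve (top at crop (280,368)) and the back-middle one (305,283) look short. The crops also give the board corners, sleeve tops, runner corners and bar. I'll triangulate the tops to confirm.

```bash
cat > h.py <<'E'
import numpy as np,cv2
from bench import env,vision
CAM={"scene":dict(K=np.array([[481.01487,0,322.54558],[0,481.01487,195.46183],[0,0,1]]),rvec=np.array([1.95720491,-1.19371942,0.62089627]),tvec=np.array([-0.27402972,0.39517314,1.08863951])),
"top":dict(K=np.array([[508.16253,0,320.01627],[0,508.16253,193.06696],[0,0,1]]),rvec=np.array([2.15734799,-2.15627422,0.18385662]),tvec=np.array([-0.0314168,0.57951719,1.25483916]))}
def ray(c,p):
    c=CAM[c];R=cv2.Rodrigues(c["rvec"])[0];return -R.T@c["tvec"],R.T@np.linalg.inv(c["K"])@[p[0],p[1],1]
def plane(c,p,z):
    o,d=ray(c,p);return o+d*(z-o[2])/d[2]
def tri(p,q):
    P=[np.c_[cv2.Rodrigues(CAM[c]["rvec"])[0],CAM[c]["tvec"]] for c in("scene","top")]
    P=[CAM[c]["K"]@m for c,m in zip(("scene","top"),P)]
    x=cv2.triangulatePoints(*P,np.float64(p),np.float64(q)).ravel();return x[:3]/x[3]
up=lambda p,s,o:np.array(o)+(np.array(p)+.5)/s-.5
E
python3 - <<'E'
from h import *
np.set_printoptions(precision=4,suppress=True)
print("top cam",ray("top",(0,0))[0])
S=dict(FL=(127,300),FM=(280,368),FR=(430,365),BM=(305,283),BR=(453,275),can=(163,115));T=dict(FL=(206,398),FM=(428,362),FR=(650,320),BM=(387,170),BR=(610,112),can=(185,175))
H=dict(FL=.102,FR=.102,BR=.102,FM=.074,BM=.074,can=.188)
for k in S:
    t=up(T[k],6,(325,165));s=up(S[k],4.6,(315,165));print(k,tri(s,t),plane("top",t,H[k]),plane("scene",s,H[k]))
c=[plane("top",up(p,6,(325,165)),.012) for p in((60,145),(615,48),(697,412),(135,520))]
print("board",*c,np.mean(c,0))
r=[plane("top",up(p,3.7,(170,110)),.137) for p in((82,553),(333,521),(280,42),(33,70))];print("run",*r,(r[0]+r[1])/2)
for p in((127,462),(273,445),(135,492),(275,475)): print("bar",plane("top",up(p,3.7,(170,110)),.171),plane("top",up(p,3.7,(170,110)),.133))
for p in((88,515),(322,484),(70,265),(300,238)): print("cover",plane("top",up(p,3.7,(170,110)),.13))
print("flask cap",plane("top",up((525,105),3.7,(170,110)),.184))
E
```

```text
top cam [0.391  0.0003 1.3261]
FL [ 0.479  -0.1241  0.1018] [ 0.4787 -0.1235  0.102 ] [ 0.4792 -0.1248  0.102 ]
FM [ 0.4959 -0.2188  0.0738] [ 0.4956 -0.2184  0.074 ] [ 0.496  -0.2194  0.074 ]
FR [ 0.5105 -0.3045  0.1015] [ 0.5104 -0.3042  0.102 ] [ 0.5102 -0.3048  0.102 ]
BM [ 0.5761 -0.2037  0.0737] [ 0.5757 -0.2031  0.074 ] [ 0.5762 -0.2044  0.074 ]
BR [ 0.5961 -0.291   0.1005] [ 0.5958 -0.2906  0.102 ] [ 0.5943 -0.2914  0.102 ]
can [ 0.5575 -0.1084  0.1834] [ 0.5568 -0.1079  0.188 ] [ 0.5518 -0.1108  0.188 ]
board [ 0.5956 -0.0701  0.012 ] [ 0.6394 -0.3151  0.012 ] [ 0.4792 -0.3457  0.012 ] [ 0.4328 -0.1014  0.012 ] [ 0.5367 -0.2081  0.012 ]
run [0.411  0.2673 0.137 ] [0.4308 0.1115 0.137 ] [0.7407 0.1508 0.137 ] [0.721  0.3098 0.137 ] [0.4209 0.1894 0.137 ]
bar [0.4655 0.2343 0.171 ] [0.468 0.242 0.133]
bar [0.4759 0.1457 0.171 ] [0.4787 0.1505 0.133 ]
bar [0.4473 0.2289 0.171 ] [0.4491 0.2364 0.133 ]
bar [0.4576 0.1441 0.171 ] [0.4598 0.1489 0.133 ]
cover [0.4348 0.266  0.13  ]
cover [0.4543 0.1195 0.13  ]
cover [0.5943 0.283  0.13  ]
cover [0.6124 0.1363 0.13  ]
flask cap [ 0.6872 -0.0082  0.184 ]
```

Confirmed: the short sleeves are front-middle (0.496, -0.219) and back-middle (0.576, -0.204), and the other three are 90 mm tall. The box centre is about (0.500, 0.200) with yaw 7.4°, the cover is about 24 mm open, and the bar is near (0.464, 0.194). I need tool yaw 97.4° so that the fingers close along the box's x. The first move turns the tool.

```bash
cat >> h.py <<'E'
from scipy.spatial.transform import Rotation as Ro
def go(x,y,z,yaw=97.4):
    s=env.get_state();R=Ro.from_euler("xyz",s["tcp_rot"],degrees=True);G=Ro.from_euler("xyz",[180,0,yaw],degrees=True)
    print("t %.2f"%s["clock"],"pos",s["eef_pos"].round(4),"rot",s["tcp_rot"].round(2),"F",s["wrist_force"].round(1),"open %.4f"%s["opening"])
    print("cm now-axes",(R.inv().apply(np.array([x,y,z])-s["eef_pos"])*100).round(2),"cm goal-axes",(G.inv().apply(np.array([x,y,z])-s["eef_pos"])*100).round(2),"rotvec",(R.inv()*G).as_rotvec().round(4))
E
python3 -m creep '[{"grip":1,"travel":[0,0,0],"rotation":[0,0,0.12]},{"grip":1,"travel":[0,0,0],"rotation":[0,0,0.12]},{"grip":1,"travel":[0,0,0],"rotation":[0,0,0.12]},{"grip":1,"travel":[0,0,0],"rotation":[0,0,0.12]},{"grip":1,"travel":[0,0,0],"rotation":[0,0,0.12]},{"grip":1,"travel":[0,0,0],"rotation":[0,0,0.12]},{"grip":1,"travel":[0,0,0],"rotation":[0,0,0.12]},{"grip":1,"travel":[0,0,0],"rotation":[0,0,0.12]}]' 30
python3 -c "
from h import *
go(.464,.194,.22)"
```

```text
clock: 0.77
eef_pos: [0.1164, 0.5117, 0.2215]
tcp_rot: [-180.0, 0.0, 111.8]
wrist_force: [-0.6, 0.2, -0.5]
opening: 0.0852
finger_force: 0.0
t 0.77 pos [0.1164 0.5117 0.2215] rot [-1.7997e+02  4.0000e-02  1.1183e+02] F [-0.6  0.2 -0.5] open 0.0852
cm now-axes [-42.42  20.45   0.17] cm goal-axes [-35.98  30.38   0.15] rotvec [-0.0005  0.0007  0.2519]
```

```bash
python3 -m creep '[{"grip":1,"travel":[0,0,0],"rotation":[0,0,0.12]},{"grip":1,"travel":[0,0,0],"rotation":[0,0,0.12]},{"grip":1,"travel":[0,0,0],"rotation":[0,0,0.014]},{"grip":1,"travel":[-3,2.5,0],"rotation":[0,0,0]},{"grip":1,"travel":[-3,2.5,0],"rotation":[0,0,0]},{"grip":1,"travel":[-3,2.5,0],"rotation":[0,0,0]},{"grip":1,"travel":[-3,2.5,0],"rotation":[0,0,0]},{"grip":1,"travel":[-3,2.5,0],"rotation":[0,0,0]}]' | tail -0
python3 -m creep '[{"grip":1,"travel":[-3,2.5,0],"rotation":[0,0,0]},{"grip":1,"travel":[-3,2.5,0],"rotation":[0,0,0]},{"grip":1,"travel":[-3,2.5,0],"rotation":[0,0,0]},{"grip":1,"travel":[-3,2.5,0],"rotation":[0,0,0]},{"grip":1,"travel":[-3,2.5,0],"rotation":[0,0,0]},{"grip":1,"travel":[-3,2.5,0],"rotation":[0,0,0]},{"grip":1,"travel":[-2,1.8,0],"rotation":[0,0,0]},{"grip":1,"travel":[0,0,0],"rotation":[0,0,0]}]' | tail -0
python3 -c "
from h import *
go(.464,.194,.16)
s=vision.snapshot('wrist');cv2.imwrite('pics/w1.png',s['pixels'][...,::-1])"
```

```text
t 2.10 pos [0.4567 0.2005 0.2215] rot [1.7994e+02 7.0000e-02 9.7540e+01] F [ 0.3  0.2 -0.2] open 0.0852
cm now-axes [-0.73  0.63  6.15] cm goal-axes [-0.74  0.64  6.15] rotvec [0.001  0.0013 0.0025]Exception ignored on flushing sys.stdout:
BrokenPipeError: [Errno 32] Broken pipe
Exception ignored on flushing sys.stdout:
BrokenPipeError: [Errno 32] Broken pipe
```

View pics/w1.png

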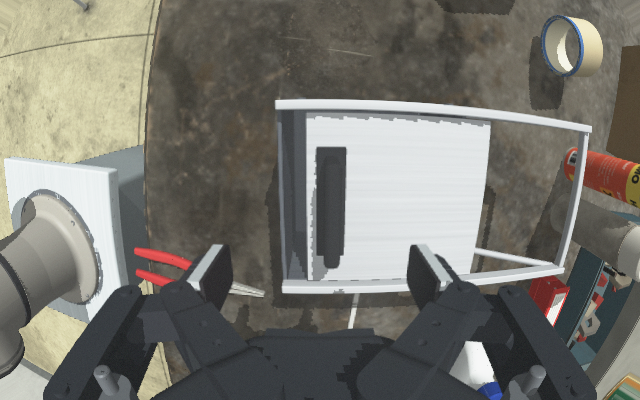

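The wrist view shows the bar's top between columns 316-346 and rows 147-256, just right of the finger midline, as expected. I'll check it against the calibration, along with where the camera sits.

```bash
cat >> h.py <<'E'
def wplane(s,p,z):
    K=s["K"];u=(np.array(p)-K[:2,2])/[K[0,0],K[1,1]];r=np.hypot(*u)
    d=np.array([*(u/r*np.sin(r)),np.cos(r)]) if r>0 else np.array([0,0,1.])
    R=cv2.Rodrigues(np.float64(s["rvec"]))[0];o=-R.T@np.float64(s["tvec"]).ravel();d=R.T@d
    return o+d*(z-o[2])/d[2]
E
python3 - <<'E'
from h import *
s=vision.snapshot('wrist')
R=cv2.Rodrigues(np.float64(s["rvec"]))[0];print("cam",-R.T@np.float64(s["tvec"]).ravel(),env.get_state()["eef_pos"])
for p in((317,148),(346,148),(343,256),(320,268)): print(wplane(s,p,.171).round(4),wplane(s,p,.133).round(4))
for p in((276,102),(283,292),(562,272),(591,128)): print("runner",wplane(s,p,.137).round(4))
for p in((307,117),(309,280),(474,271),(491,123)): print("cover",wplane(s,p,.129).round(4))
E
```

```text
cam [0.44470662 0.27070331 0.37455961] [0.45350716 0.20313638 0.22139281]
[0.4465 0.2459 0.171 ] [0.4469 0.2412 0.133 ]
[0.4655 0.2485 0.171 ] [0.4694 0.2443 0.133 ]
[0.4756 0.1703 0.171 ] [0.4813 0.1516 0.133 ]
[0.4601 0.1582 0.171 ] [0.463  0.1372 0.133 ]
runner [0.4112 0.2732 0.137 ]
runner [0.4327 0.1094 0.137 ]
runner [0.7417 0.1505 0.137 ]
runner [0.7217 0.3129 0.137 ]
cover [0.4359 0.2643 0.129 ]
cover [0.455  0.1209 0.129 ]
cover [0.6171 0.1448 0.129 ]
cover [0.594  0.2871 0.129 ]
```

```bash
python3 -m creep '[{"grip":1,"travel":[-0.95,1.1,0],"rotation":[0,0,0]},{"grip":1,"travel":[0,0,2],"rotation":[0,0,0]},{"grip":1,"travel":[0,0,2],"rotation":[0,0,0]},{"grip":1,"travel":[0,0,2.1],"rotation":[0,0,0]},{"grip":-1,"travel":[0,0,0],"rotation":[0,0,0]},{"grip":-1,"travel":[0,0,0],"rotation":[0,0,0]},{"grip":-1,"travel":[0,0,0],"rotation":[0,0,0]},{"grip":-1,"travel":[0,0,0],"rotation":[0,0,0]}]' 30
python3 -m creep '[{"grip":-1,"travel":[0,0,0],"rotation":[0,0,0]},{"grip":-1,"travel":[0,0,0],"rotation":[0,0,0]},{"grip":-1,"travel":[0,0,0],"rotation":[0,0,0]},{"grip":-1,"travel":[0,0,0],"rotation":[0,0,0]}]' 30
```

```text
clock: 2.87
eef_pos: [0.4662, 0.1964, 0.1624]
tcp_rot: [179.9, -0.0, 97.7]
wrist_force: [0.7, 0.0, 0.4]
opening: 0.0388
finger_force: 0.0
clock: 3.2
eef_pos: [0.4658, 0.196, 0.1617]
tcp_rot: [179.9, -0.0, 97.6]
wrist_force: [-0.4, 0.4, 4.8]
opening: 0.0001
finger_force: 2.2
```

The fingers closed on nothing, so I'll look.

```bash
python3 -c "
from h import *
go(.465,.195,.16)
s=vision.snapshot('wrist');cv2.imwrite('pics/w2.png',s['pixels'][...,::-1])"
```

```text
t 3.20 pos [0.4658 0.196  0.1617] rot [ 1.7992e+02 -2.0000e-02  9.7620e+01] F [-0.4  0.4  4.8] open 0.0001
cm now-axes [-0.09 -0.1   0.17] cm goal-axes [-0.09 -0.1   0.17] rotvec [ 0.0014 -0.0003  0.0038]
```

View pics/w2.png

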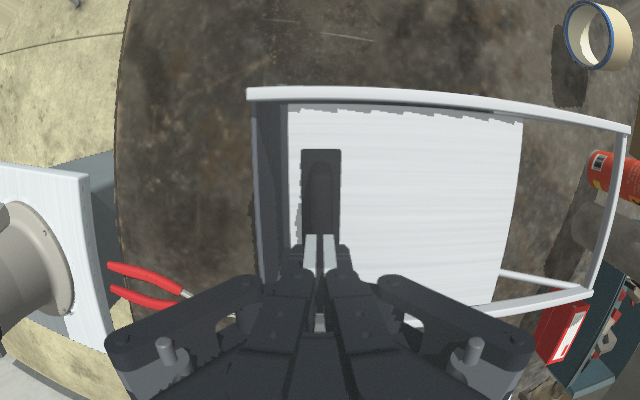

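```bash
python3 -c "
import cv2
a=cv2.imread('pics/w2.png')[140:340,260:385];b=cv2.imread('pics/w1.png')[140:290,290:390]
a=cv2.resize(a,(375,600),interpolation=cv2.INTER_CUBIC);b=cv2.resize(b,(400,600),interpolation=cv2.INTER_CUBIC)
import numpy as np
o=np.hstack([a,b]);cv2.imwrite('pics/z.png',cv2.convertScaleAbs(o,alpha=1.6,beta=10))"
```

```text
(no output)
```

View pics/z.png

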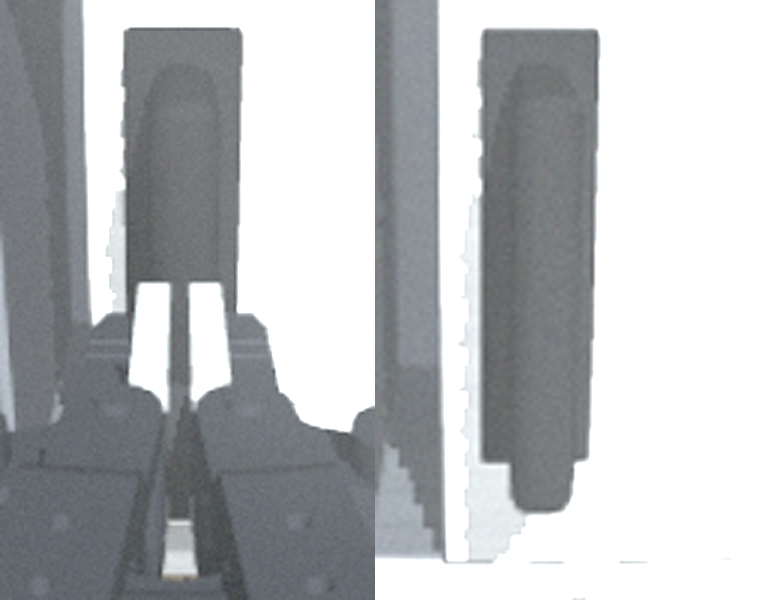

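Run:
```python
from h import *
s=vision.snapshot('wrist');st=env.get_state();p=st["eef_pos"];print(env.finger_overhang,st["opening"],st["finger_force"],p,st["wrist_force"])
R=cv2.Rodrigues(np.float64(s["rvec"]))[0]
def pr(X):
    c=R@X+np.float64(s["tvec"]).ravel();th=np.arctan2(np.hypot(*c[:2]),c[2]);return (s["K"][:2,2]+s["K"][0,0]*th*c[:2]/np.hypot(*c[:2])).round(1)
u=np.array([-.132,.991,0]);v=np.array([.991,.132,0])
for z in(.14,.15,.16,.171,.18): print(z,pr(np.array([*p[:2],z])+.011*u),pr(np.array([*p[:2],z])+.011*u+.006*v),pr(np.array([*p[:2],z])+.040*u))
import cv2; cv2.imwrite('pics/w3.png',s['pixels'][...,::-1])
```

```text
0.022 5.523277371018525e-05 2.9658114749690867 [0.46582172 0.19605262 0.16162073] [-0.65550408 -0.22449967  6.0009839 ]
0.14 [320.8 210.1] [330.8 210.1] [320.8 161.9]
0.15 [320.9 215.7] [331.5 215.7] [320.9 164.9]
0.16 [321. 222.] [332.2 221.9] [321.1 168.4]
0.171 [321.2 229.7] [333.2 229.7] [321.3 172.7]
0.18 [321.3 236.8] [334.  236.8] [321.4 176.7]
```

The images put the shut tips at about z 0.175, on top of the bar with 6 N upward, so they stand roughly 30 mm higher than reckoned. I'll open, then creep down while watching the force.

```bash
python3 -m creep '[{"grip":1,"travel":[0,0,-0.3],"rotation":[0,0,0]},{"grip":1,"travel":[0,0,0],"rotation":[0,0,0]},{"grip":1,"travel":[0,0,0],"rotation":[0,0,0]},{"grip":1,"travel":[0,0,0],"rotation":[0,0,0]},{"grip":1,"travel":[0,0,0],"rotation":[0,0,0]},{"grip":1,"travel":[0,0,0],"rotation":[0,0,0]},{"grip":1,"travel":[0,0,0.8],"rotation":[0,0,0]},{"grip":1,"travel":[0,0,0],"rotation":[0,0,0]}]' 30
python3 -m creep '[{"grip":1,"travel":[0,0,0.5],"rotation":[0,0,0]},{"grip":1,"travel":[0,0,0],"rotation":[0,0,0]}]'
python3 -c "
from h import *
go(.465,.195,.16)
s=vision.snapshot('wrist');cv2.imwrite('pics/w4.png',s['pixels'][...,::-1])
K=s['K'];print(K[0,0],K[:2,2]);R=cv2.Rodrigues(np.float64(s['rvec']))[0];print('axis',R[2],'cam',-R.T@np.float64(s['tvec']).ravel())"
```

```text
clock: 3.97
eef_pos: [0.4648, 0.1957, 0.1545]
tcp_rot: [-179.9, 0.0, 97.6]
wrist_force: [-0.6, -0.3, 0.0]
opening: 0.0852
finger_force: 0.0
clock: 4.13
eef_pos: [0.4649, 0.1958, 0.1498]
tcp_rot: [-179.9, 0.0, 97.6]
wrist_force: [-0.7, 0.9, 0.1]
opening: 0.0853
finger_force: 0.0
t 4.13 pos [0.4649 0.1958 0.1498] rot [-1.799e+02  1.000e-02  9.762e+01] F [-0.7  0.9  0.1] open 0.0853
cm now-axes [-0.08 -0.   -1.02] cm goal-axes [-0.08 -0.   -1.02] rotvec [-0.0018  0.0001  0.0038]
309.70691628693146 [319.39396509 196.53545183]
axis [ 0.03571082 -0.27224034 -0.96156639] cam [0.45498874 0.26440051 0.30302623]
```

View pics/w4.png

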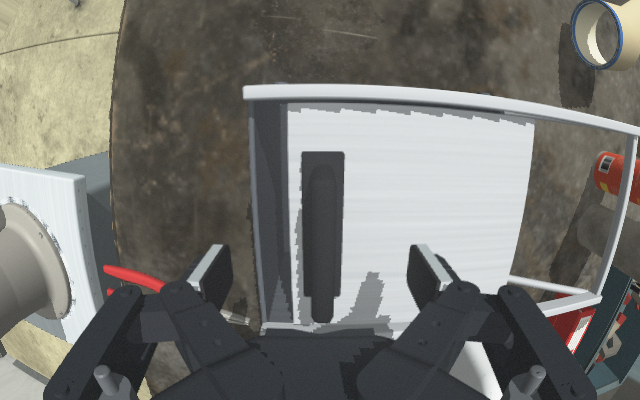

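The view shows open finger tips at about (218-232,245) and (411-424,245), and the right finger's shadow on the cover ending at about (375,272). The runner's shadow gives the light direction, so I can work out tip height from that.

Run:
```python
from h import *
s=vision.snapshot('wrist')
a=plane("top",up((280,42),3.7,(170,110)),.137);b=plane("top",up((455,125),3.7,(170,110)),0);d=(b-a)/np.linalg.norm(b-a);print("light",d)
a2=plane("top",up((33,70),3.7,(170,110)),.137);b2=plane("top",up((240,150),3.7,(170,110)),0);print((b2-a2)/np.linalg.norm(b2-a2))
cam=wplane(s,(320,197),.3);R=cv2.Rodrigues(np.float64(s["rvec"]))[0];o=-R.T@np.float64(s["tvec"]).ravel()
for tip,sh in(((411,245),(370,272)),((424,245),(383,272)),((418,245),(376,272))):
    q=wplane(s,sh,.129);r=wplane(s,tip,.129)-o
    A=np.c_[r,d];l,*_=np.linalg.lstsq(A,q-o,rcond=None);print("tip",o+r*l[0],q-d*l[1],"shadow",q)
print(env.get_state()["eef_pos"])
g=cv2.imread("pics/w4.png",0)
```

```text
light [-0.11796731 -0.62138092 -0.77457696]
[-0.11348234 -0.63716118 -0.76233024]
tip [0.50602448 0.20995648 0.17421846] [0.50817898 0.20686382 0.17637132] shadow [0.50096437 0.16886161 0.129     ]
tip [0.51402557 0.20929703 0.17109429] [0.51642343 0.20558131 0.17370992] shadow [0.50961416 0.16971413 0.129     ]
tip [0.50988554 0.20997923 0.17344418] [0.51205158 0.20673722 0.17571509] shadow [0.50493692 0.16926145 0.129     ]
[0.46533189 0.19587582 0.15055979]
```

The tips are consistently about 34 mm higher than the reported TCP implies, so true TCP z is about the reading plus 0.034. I'll go down another 22 mm and close.

```bash
python3 -m creep '[{"grip":1,"travel":[0,0,1.1],"rotation":[0,0,0]},{"grip":1,"travel":[0,0,1.1],"rotation":[0,0,0]},{"grip":1,"travel":[0,0,0],"rotation":[0,0,0]}]' 30
python3 -m creep '[{"grip":-1,"travel":[0,0,0],"rotation":[0,0,0]},{"grip":-1,"travel":[0,0,0],"rotation":[0,0,0]},{"grip":-1,"travel":[0,0,0],"rotation":[0,0,0]},{"grip":-1,"travel":[0,0,0],"rotation":[0,0,0]},{"grip":-1,"travel":[0,0,0],"rotation":[0,0,0]},{"grip":-1,"travel":[0,0,0],"rotation":[0,0,0]},{"grip":-1,"travel":[0,0,0],"rotation":[0,0,0]},{"grip":-1,"travel":[0,0,0],"rotation":[0,0,0]}]' 30
```

```text
clock: 4.48
eef_pos: [0.4644, 0.1956, 0.1274]
tcp_rot: [-179.8, 0.0, 97.6]
wrist_force: [-0.3, -0.6, 0.0]
opening: 0.0855
finger_force: 0.0
clock: 5.15
eef_pos: [0.4658, 0.196, 0.1293]
tcp_rot: [179.9, -0.0, 97.6]
wrist_force: [-0.1, -0.4, 3.6]
opening: 0.0115
finger_force: 33.6
```

The bar is gripped (11.5 mm opening, 34 N). Now I'll pull the cover open.

```bash
python3 -m creep '[{"grip":-1,"travel":[0,0.8,0],"rotation":[0,0,0]},{"grip":-1,"travel":[0,1.5,0],"rotation":[0,0,0]},{"grip":-1,"travel":[0,1.5,0],"rotation":[0,0,0]},{"grip":-1,"travel":[0,1.5,0],"rotation":[0,0,0]},{"grip":-1,"travel":[0,1.5,0],"rotation":[0,0,0]},{"grip":-1,"travel":[0,1.5,0],"rotation":[0,0,0]},{"grip":-1,"travel":[0,1.5,0],"rotation":[0,0,0]},{"grip":-1,"travel":[0,1.5,0],"rotation":[0,0,0]}]'
python3 -m creep '[{"grip":-1,"travel":[0,0.8,0],"rotation":[0,0,0]},{"grip":-1,"travel":[0,0.3,0],"rotation":[0,0,0]},{"grip":-1,"travel":[0,0,0],"rotation":[0,0,0]}]'
```

```text
clock: 5.82
eef_pos: [0.5774, 0.2105, 0.1293]
tcp_rot: [-179.9, 0.0, 97.6]
wrist_force: [-4.8, -2.4, 6.4]
opening: 0.0118
finger_force: 34.0
clock: 6.07
eef_pos: [0.5897, 0.2121, 0.1293]
tcp_rot: [179.9, 0.0, 97.6]
wrist_force: [3.0, -1.0, 3.5]
opening: 0.0117
finger_force: 33.5
```

```bash
python3 -m creep '[{"grip":-1,"travel":[0,0.3,0],"rotation":[0,0,0]},{"grip":-1,"travel":[0,0,0],"rotation":[0,0,0]},{"grip":-1,"travel":[0,0.2,0],"rotation":[0,0,0]},{"grip":-1,"travel":[0,0,0],"rotation":[0,0,0]}]'
python3 -m creep '[{"grip":1,"travel":[0,0,0],"rotation":[0,0,0]},{"grip":1,"travel":[0,0,0],"rotation":[0,0,0]},{"grip":1,"travel":[0,0,0],"rotation":[0,0,0]},{"grip":1,"travel":[0,0,0],"rotation":[0,0,0]},{"grip":1,"travel":[0,0,0],"rotation":[0,0,0]},{"grip":1,"travel":[0,0,-3.5],"rotation":[0,0,0]},{"grip":1,"travel":[0,0,-3.5],"rotation":[0,0,0]},{"grip":1,"travel":[0,0,-3],"rotation":[0,0,0]}]'
python3 -m creep '[{"grip":1,"travel":[0,0,0],"rotation":[0,0,0]},{"grip":1,"travel":[0,0,0],"rotation":[0,0,0]}]'
python3 - <<'E'
from h import *
s=vision.snapshot("top")["pixels"];cv2.imwrite("pics/t5.png",s[...,::-1])
go(.496,-.219,.23)
E
```

```text
clock: 6.4
eef_pos: [0.5919, 0.2124, 0.1293]
tcp_rot: [-179.8, 0.0, 97.6]
wrist_force: [-7.4, -4.3, 8.0]
opening: 0.0114
finger_force: 34.3
clock: 7.07
eef_pos: [0.5934, 0.2131, 0.2306]
tcp_rot: [180.0, -0.0, 97.6]
wrist_force: [0.8, -0.5, 0.2]
opening: 0.0855
finger_force: 0.0
clock: 7.23
eef_pos: [0.5943, 0.2133, 0.2311]
tcp_rot: [179.7, -0.0, 97.6]
wrist_force: [0.1, 0.8, -0.4]
opening: 0.085
finger_force: 0.0
t 7.28 pos [0.5933 0.2131 0.229 ] rot [ 1.7996e+02 -1.0000e-02  9.7630e+01] F [-0.3 -0.2 -0.2] open 0.0853
cm now-axes [-41.53 -15.38  -0.12] cm goal-axes [-41.59 -15.22  -0.1 ] rotvec [ 0.0007 -0.0002  0.0039]
```

The cover is at its stop. Next is the front-middle sleeve, where the camera side is over a 90 mm sleeve with enough clearance.

```bash
python3 -m creep '[{"grip":0.6,"travel":[-2,-0.7,0],"rotation":[0,0,0]},{"grip":0.6,"travel":[-3.6,-1.34,0],"rotation":[0,0,0]},{"grip":0.6,"travel":[-3.6,-1.34,0],"rotation":[0,0,0]},{"grip":0.6,"travel":[-3.6,-1.34,0],"rotation":[0,0,0]},{"grip":0.6,"travel":[-3.6,-1.34,0],"rotation":[0,0,0]},{"grip":0.6,"travel":[-3.6,-1.34,0],"rotation":[0,0,0]},{"grip":0.6,"travel":[-3.6,-1.34,0],"rotation":[0,0,0]},{"grip":0.6,"travel":[-3.6,-1.34,0],"rotation":[0,0,0]}]' >/dev/null
python3 -m creep '[{"grip":0.6,"travel":[-3.6,-1.34,0],"rotation":[0,0,0]},{"grip":0.6,"travel":[-3.6,-1.34,0],"rotation":[0,0,0]},{"grip":0.6,"travel":[-3.6,-1.34,0],"rotation":[0,0,0]},{"grip":0.6,"travel":[-3.4,-1.3,0],"rotation":[0,0,0]},{"grip":0.6,"travel":[0,0,3],"rotation":[0,0,0]},{"grip":0.6,"travel":[0,0,3],"rotation":[0,0,0]},{"grip":0.6,"travel":[0,0,3],"rotation":[0,0,0]},{"grip":0.6,"travel":[0,0,0],"rotation":[0,0,0]}]'
python3 - <<'E'
from h import *
go(.496,-.219,.031)
s=vision.snapshot("wrist");cv2.imwrite("pics/w6.png",s["pixels"][...,::-1]);go(.496,-.219,.031)
a=s["pixels"][...,::-1][120:400,160:500]
cv2.imwrite("pics/w6c.png",cv2.resize(a,None,fx=2,fy=2,interpolation=cv2.INTER_CUBIC))
E
```

```text
clock: 8.62
eef_pos: [0.4914, -0.2157, 0.1319]
tcp_rot: [-179.4, -0.5, 97.6]
wrist_force: [-1.4, 1.1, -0.4]
opening: 0.0687
finger_force: 0.0
t 8.62 pos [ 0.4914 -0.2157  0.1319] rot [-179.39   -0.51   97.57] F [-1.4  1.1 -0.4] open 0.0687
cm now-axes [-0.48  0.52 10.08] cm goal-axes [-0.39  0.41 10.09] rotvec [-0.0107 -0.0089  0.003 ]
t 8.67 pos [ 0.493  -0.2164  0.1352] rot [-179.59   -0.35   97.6 ] F [ 0.2 -0.1 -0.2] open 0.0683
cm now-axes [-0.36  0.33 10.41] cm goal-axes [-0.3   0.26 10.42] rotvec [-0.0072 -0.006   0.0035]
```

View pics/w6c.png

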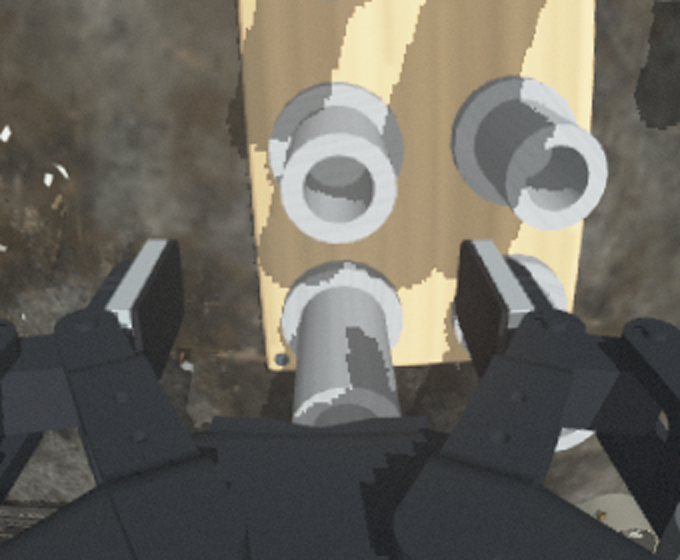

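The view shows the short front-middle sleeve at crop (340,190), back-middle at (555,175), and a tall one below at (345,410). I'll convert these to world coordinates.

Run:
```python
from h import *
s=vision.snapshot("wrist")
f=lambda p:up(p,2,(160,120))
print(wplane(s,f((339,189)),.074),wplane(s,f((554,175)),.074))
R=cv2.Rodrigues(np.float64(s["rvec"]))[0];print("cam",-R.T@np.float64(s["tvec"]).ravel())
go(.496,-.219,.031)
```

```text
[ 0.49961161 -0.22050238  0.074     ] [ 0.5805108  -0.20458664  0.074     ]
cam [ 0.484079   -0.14856326  0.28878829]
t 8.72 pos [ 0.4948 -0.2172  0.1377] rot [-1.7982e+02 -1.6000e-01  9.7620e+01] F [ 0.3 -0.1  0.5] open 0.0682
cm now-axes [-0.23  0.13 10.67] cm goal-axes [-0.2   0.1  10.67] rotvec [-0.0031 -0.0027  0.0038]
```

```bash
python3 -m creep '[{"grip":0.6,"travel":[-0.2,0.15,0],"rotation":[0,0,0]},{"grip":0.6,"travel":[0,0,2.5],"rotation":[0,0,0]},{"grip":0.6,"travel":[0,0,2.5],"rotation":[0,0,0]},{"grip":0.6,"travel":[0,0,2.5],"rotation":[0,0,0]},{"grip":0.6,"travel":[0,0,2],"rotation":[0,0,0]},{"grip":0.6,"travel":[0,0,1.5],"rotation":[0,0,0]},{"grip":0.6,"travel":[0,0,0],"rotation":[0,0,0]},{"grip":0.6,"travel":[0,0,0],"rotation":[0,0,0]}]' 
python3 -m creep '[{"grip":-1,"travel":[0,0,0],"rotation":[0,0,0]},{"grip":-1,"travel":[0,0,0],"rotation":[0,0,0]},{"grip":-1,"travel":[0,0,0],"rotation":[0,0,0]},{"grip":-1,"travel":[0,0,0],"rotation":[0,0,0]},{"grip":-1,"travel":[0,0,0],"rotation":[0,0,0]},{"grip":-1,"travel":[0,0,0],"rotation":[0,0,0]},{"grip":-1,"travel":[0,0,0],"rotation":[0,0,0]}]' 45
```

```text
clock: 9.38
eef_pos: [0.4983, -0.2199, 0.03]
tcp_rot: [179.9, 0.0, 97.6]
wrist_force: [0.4, 0.3, 0.9]
opening: 0.0684
finger_force: 0.0
clock: 9.97
eef_pos: [0.4985, -0.2202, 0.0309]
tcp_rot: [179.8, 0.1, 97.6]
wrist_force: [-0.3, 0.7, 5.3]
opening: 0.0407
finger_force: 45.2
```

Sleeve gripped. Lift, then carry.

```bash
python3 -m creep '[{"grip":-1,"travel":[0,0,-2],"rotation":[0,0,0]},{"grip":-1,"travel":[0,0,-3.5],"rotation":[0,0,0]},{"grip":-1,"travel":[0,0,-3.5],"rotation":[0,0,0]},{"grip":-1,"travel":[0,0,-3.5],"rotation":[0,0,0]},{"grip":-1,"travel":[0,0,-3.5],"rotation":[0,0,0]},{"grip":-1,"travel":[0,0,-3],"rotation":[0,0,0]},{"grip":-1,"travel":[0,0,-1],"rotation":[0,0,0]},{"grip":-1,"travel":[0,0,0],"rotation":[0,0,0]}]' 
python3 -m creep '[{"grip":-1,"travel":[2,0.3,0],"rotation":[0,0,0]},{"grip":-1,"travel":[3.6,0.53,0],"rotation":[0,0,0]},{"grip":-1,"travel":[3.6,0.53,0],"rotation":[0,0,0]},{"grip":-1,"travel":[3.6,0.53,0],"rotation":[0,0,0]},{"grip":-1,"travel":[3.6,0.53,0],"rotation":[0,0,0]},{"grip":-1,"travel":[3.6,0.53,0],"rotation":[0,0,0]},{"grip":-1,"travel":[3.6,0.53,0],"rotation":[0,0,0]},{"grip":-1,"travel":[3.6,0.53,0],"rotation":[0,0,0]}]' >/dev/null
python3 -m creep '[{"grip":-1,"travel":[3.6,0.53,0],"rotation":[0,0,0]},{"grip":-1,"travel":[3.6,0.53,0],"rotation":[0,0,0]},{"grip":-1,"travel":[2.5,0.35,0],"rotation":[0,0,0]},{"grip":-1,"travel":[1,0.1,0],"rotation":[0,0,0]},{"grip":-1,"travel":[0,0,0],"rotation":[0,0,0]},{"grip":-1,"travel":[0,0,0],"rotation":[0,0,0]}]' 
python3 -c "
from h import *
go(.5036,.1644,.08)"
```

```text
clock: 10.63
eef_pos: [0.4984, -0.2201, 0.2319]
tcp_rot: [179.7, 0.2, 97.6]
wrist_force: [-0.2, -0.2, -3.9]
opening: 0.0409
finger_force: 46.4
clock: 11.8
eef_pos: [0.501, 0.1631, 0.2272]
tcp_rot: [-179.8, 0.0, 97.7]
wrist_force: [0.2, -0.2, -3.0]
opening: 0.041
finger_force: 46.4
t 11.80 pos [0.501  0.1631 0.2272] rot [-1.7982e+02  4.0000e-02  9.7690e+01] F [ 0.2 -0.2 -3. ] open 0.0410
cm now-axes [ 0.1   0.32 14.71] cm goal-axes [ 0.09  0.27 14.72] rotvec [-0.0032  0.0007  0.0051]
```

```bash
python3 -m creep '[{"grip":-1,"travel":[0.1,0.25,2],"rotation":[0,0,0]},{"grip":-1,"travel":[0,0,3],"rotation":[0,0,0]},{"grip":-1,"travel":[0,0,3],"rotation":[0,0,0]},{"grip":-1,"travel":[0,0,3],"rotation":[0,0,0]},{"grip":-1,"travel":[0,0,2.5],"rotation":[0,0,0]},{"grip":-1,"travel":[0,0,1],"rotation":[0,0,0]},{"grip":-1,"travel":[0,0,0],"rotation":[0,0,0]},{"grip":-1,"travel":[0,0,0],"rotation":[0,0,0]}]' 
python3 -m creep '[{"grip":0.4,"travel":[0,0,0],"rotation":[0,0,0]},{"grip":0.4,"travel":[0,0,0],"rotation":[0,0,0]},{"grip":0.4,"travel":[0,0,0],"rotation":[0,0,0]},{"grip":0.4,"travel":[0,0,0],"rotation":[0,0,0]},{"grip":0.4,"travel":[0,0,0],"rotation":[0,0,0]}]'
python3 -m creep '[{"grip":0.4,"travel":[0,0,-3],"rotation":[0,0,0]},{"grip":0.4,"travel":[0,0,-3.5],"rotation":[0,0,0]},{"grip":0.4,"travel":[0,0,-3.5],"rotation":[0,0,0]},{"grip":0.4,"travel":[0,0,-3.5],"rotation":[0,0,0]},{"grip":0.4,"travel":[0,0,-1.0],"rotation":[0,0,0]},{"grip":0.4,"travel":[0,0,0],"rotation":[0,0,0]}]'
python3 -c "
from h import *
go(.577,-.204,.031,-70)"
```

```text
clock: 12.47
eef_pos: [0.5046, 0.1639, 0.0842]
tcp_rot: [-180.0, 0.0, 97.6]
wrist_force: [0.3, 0.2, -3.9]
opening: 0.0408
finger_force: 46.4
clock: 12.88
eef_pos: [0.5046, 0.1649, 0.0847]
tcp_rot: [179.9, -0.0, 97.6]
wrist_force: [-0.4, 0.7, -0.0]
opening: 0.0599
finger_force: 0.0
clock: 13.38
eef_pos: [0.5058, 0.1652, 0.2325]
tcp_rot: [179.6, -0.0, 97.6]
wrist_force: [-0.2, -0.0, 0.2]
opening: 0.0604
finger_force: 0.0
t 13.38 pos [0.5058 0.1652 0.2325] rot [ 1.7957e+02 -2.0000e-02  9.7640e+01] F [-0.2 -0.   0.2] open 0.0604
cm now-axes [-37.54   2.01  20.15] cm goal-axes [37.13  5.93 20.15] rotvec [ 7.0000e-04 -1.1000e-02  2.9258e+00]
```

First sleeve dropped. Translate above back-middle, then turn 167° so the camera is away from the can.

```bash
python3 -m creep '[{"grip":0.6,"travel":[-2,0.1,0],"rotation":[0,0,0]},{"grip":0.6,"travel":[-3.6,0.19,0],"rotation":[0,0,0]},{"grip":0.6,"travel":[-3.6,0.19,0],"rotation":[0,0,0]},{"grip":0.6,"travel":[-3.6,0.19,0],"rotation":[0,0,0]},{"grip":0.6,"travel":[-3.6,0.19,0],"rotation":[0,0,0]},{"grip":0.6,"travel":[-3.6,0.19,0],"rotation":[0,0,0]},{"grip":0.6,"travel":[-3.6,0.19,0],"rotation":[0,0,0]},{"grip":0.6,"travel":[-3.6,0.19,0],"rotation":[0,0,0]}]' >/dev/null
python3 -m creep '[{"grip":0.6,"travel":[-3.6,0.19,0],"rotation":[0,0,0]},{"grip":0.6,"travel":[-3.6,0.19,0],"rotation":[0,0,0]},{"grip":0.6,"travel":[-3.1,0.2,0],"rotation":[0,0,0]},{"grip":0.6,"travel":[0,0,0],"rotation":[0,0,0.12]},{"grip":0.6,"travel":[0,0,0],"rotation":[0,0,0.122]},{"grip":0.6,"travel":[0,0,0],"rotation":[0,0,0.122]},{"grip":0.6,"travel":[0,0,0],"rotation":[0,0,0.122]},{"grip":0.6,"travel":[0,0,0],"rotation":[0,0,0.122]}]' >/dev/null
python3 -m creep '[{"grip":0.6,"travel":[0,0,0],"rotation":[0,0,0.122]},{"grip":0.6,"travel":[0,0,0],"rotation":[0,0,0.122]},{"grip":0.6,"travel":[0,0,0],"rotation":[0,0,0.122]},{"grip":0.6,"travel":[0,0,0],"rotation":[0,0,0.122]},{"grip":0.6,"travel":[0,0,0],"rotation":[0,0,0.122]},{"grip":0.6,"travel":[0,0,0],"rotation":[0,0,0.122]},{"grip":0.6,"travel":[0,0,0],"rotation":[0,0,0.122]},{"grip":0.6,"travel":[0,0,0],"rotation":[0,0,0.122]}]' >/dev/null
python3 -m creep '[{"grip":0.6,"travel":[0,0,0],"rotation":[0,0,0.122]},{"grip":0.6,"travel":[0,0,0],"rotation":[0,0,0.122]},{"grip":0.6,"travel":[0,0,0],"rotation":[0,0,0.122]},{"grip":0.6,"travel":[0,0,0],"rotation":[0,0,0.122]},{"grip":0.6,"travel":[0,0,0],"rotation":[0,0,0.122]},{"grip":0.6,"travel":[0,0,0],"rotation":[0,0,0.122]},{"grip":0.6,"travel":[0,0,0],"rotation":[0,0,0.122]},{"grip":0.6,"travel":[0,0,0],"rotation":[0,0,0.122]}]' >/dev/null
python3 -m creep '[{"grip":0.6,"travel":[0,0,0],"rotation":[0,0,0.122]},{"grip":0.6,"travel":[0,0,0],"rotation":[0,0,0.122]},{"grip":0.6,"travel":[0,0,0],"rotation":[0,0,0.122]},{"grip":0.6,"travel":[0,0,0],"rotation":[0,0,0]},{"grip":0.6,"travel":[0,0,0],"rotation":[0,0,0]}]'
python3 -c "
from h import *
go(.577,-.204,.031,-70);print(env.get_state()['joint_pos'].round(1))"
```

```text
clock: 16.47
eef_pos: [0.5733, -0.2039, 0.2272]
tcp_rot: [179.9, 0.1, -69.8]
wrist_force: [0.7, -0.1, 0.0]
opening: 0.0681
finger_force: 0.0
t 16.47 pos [ 0.5733 -0.2039  0.2272] rot [ 1.799e+02  1.200e-01 -6.981e+01] F [ 0.7 -0.1  0. ] open 0.0681
cm now-axes [ 0.17 -0.38 19.61] cm goal-axes [ 0.13 -0.35 19.62] rotvec [0.0018 0.0021 0.0033]
[-26.8  28.4  72.6   0.   79.2 133. ]
```

```bash
python3 -m creep '[{"grip":0.6,"travel":[0.17,-0.38,2],"rotation":[0,0,0]},{"grip":0.6,"travel":[0,0,3.5],"rotation":[0,0,0]},{"grip":0.6,"travel":[0,0,3.5],"rotation":[0,0,0]},{"grip":0.6,"travel":[0,0,1],"rotation":[0,0,0]},{"grip":0.6,"travel":[0,0,0],"rotation":[0,0,0]},{"grip":0.6,"travel":[0,0,0],"rotation":[0,0,0]},{"grip":0.6,"travel":[0,0,0],"rotation":[0,0,0]}]'
python3 -c "
from h import *
go(.577,-.2045,.031,-70)"
```

```text
clock: 17.05
eef_pos: [0.5792, -0.2051, 0.131]
tcp_rot: [-179.9, -0.1, -70.0]
wrist_force: [0.4, 0.6, 0.5]
opening: 0.0687
finger_force: 0.0
t 17.05 pos [ 0.5792 -0.2051  0.131 ] rot [-1.7986e+02 -1.5000e-01 -6.9970e+01] F [0.4 0.6 0.5] open 0.0687
cm now-axes [-0.16  0.21 10.  ] cm goal-axes [-0.14  0.18 10.  ] rotvec [-0.0025 -0.0026  0.0005]
```

```bash
python3 -m creep '[{"grip":0.6,"travel":[-0.1,0.1,2],"rotation":[0,0,0]},{"grip":0.6,"travel":[0,0,2.5],"rotation":[0,0,0]},{"grip":0.6,"travel":[0,0,2.5],"rotation":[0,0,0]},{"grip":0.6,"travel":[0,0,2],"rotation":[0,0,0]},{"grip":0.6,"travel":[0,0,1],"rotation":[0,0,0]},{"grip":0.6,"travel":[0,0,0],"rotation":[0,0,0]}]'
python3 -m creep '[{"grip":-1,"travel":[0,0,0],"rotation":[0,0,0]},{"grip":-1,"travel":[0,0,0],"rotation":[0,0,0]},{"grip":-1,"travel":[0,0,0],"rotation":[0,0,0]},{"grip":-1,"travel":[0,0,0],"rotation":[0,0,0]},{"grip":-1,"travel":[0,0,0],"rotation":[0,0,0]},{"grip":-1,"travel":[0,0,0],"rotation":[0,0,0]},{"grip":-1,"travel":[0,0,0],"rotation":[0,0,0]}]' 45
```

```text
clock: 17.55
eef_pos: [0.5764, -0.2038, 0.0283]
tcp_rot: [180.0, 0.1, -70.0]
wrist_force: [0.2, 0.5, -0.1]
opening: 0.0686
finger_force: 0.0
clock: 18.13
eef_pos: [0.5784, -0.2047, 0.0314]
tcp_rot: [-179.8, -0.2, -70.0]
wrist_force: [1.2, 0.3, 7.7]
opening: 0.0405
finger_force: 46.3
```

```bash
python3 -m creep '[{"grip":-1,"travel":[0,0,-2],"rotation":[0,0,0]},{"grip":-1,"travel":[0,0,-3.5],"rotation":[0,0,0]},{"grip":-1,"travel":[0,0,-3.5],"rotation":[0,0,0]},{"grip":-1,"travel":[0,0,-3.5],"rotation":[0,0,0]},{"grip":-1,"travel":[0,0,-3.5],"rotation":[0,0,0]},{"grip":-1,"travel":[0,0,-3],"rotation":[0,0,0]},{"grip":-1,"travel":[0,0,-1],"rotation":[0,0,0]},{"grip":-1,"travel":[0,0,0],"rotation":[0,0,0]}]' 
python3 -m creep '[{"grip":-1,"travel":[0,0,0],"rotation":[0,0,-0.122]},{"grip":-1,"travel":[0,0,0],"rotation":[0,0,-0.122]},{"grip":-1,"travel":[0,0,0],"rotation":[0,0,-0.122]},{"grip":-1,"travel":[0,0,0],"rotation":[0,0,-0.122]},{"grip":-1,"travel":[0,0,0],"rotation":[0,0,-0.122]},{"grip":-1,"travel":[0,0,0],"rotation":[0,0,-0.122]},{"grip":-1,"travel":[0,0,0],"rotation":[0,0,-0.122]},{"grip":-1,"travel":[0,0,0],"rotation":[0,0,-0.122]}]' >/dev/null
python3 -m creep '[{"grip":-1,"travel":[0,0,0],"rotation":[0,0,-0.122]},{"grip":-1,"travel":[0,0,0],"rotation":[0,0,-0.122]},{"grip":-1,"travel":[0,0,0],"rotation":[0,0,-0.122]},{"grip":-1,"travel":[0,0,0],"rotation":[0,0,-0.122]},{"grip":-1,"travel":[0,0,0],"rotation":[0,0,-0.122]},{"grip":-1,"travel":[0,0,0],"rotation":[0,0,-0.122]},{"grip":-1,"travel":[0,0,0],"rotation":[0,0,-0.122]},{"grip":-1,"travel":[0,0,0],"rotation":[0,0,-0.122]}]' >/dev/null
python3 -m creep '[{"grip":-1,"travel":[0,0,0],"rotation":[0,0,-0.122]},{"grip":-1,"travel":[0,0,0],"rotation":[0,0,-0.122]},{"grip":-1,"travel":[0,0,0],"rotation":[0,0,-0.122]},{"grip":-1,"travel":[0,0,0],"rotation":[0,0,-0.122]},{"grip":-1,"travel":[0,0,0],"rotation":[0,0,-0.122]},{"grip":-1,"travel":[0,0,0],"rotation":[0,0,-0.122]},{"grip":-1,"travel":[0,0,0],"rotation":[0,0,-0.122]},{"grip":-1,"travel":[0,0,0],"rotation":[0,0,-0.115]}]'
python3 -c "
from h import *
go(.4944,.2358,.231,97.6)"
```

```text
clock: 18.8
eef_pos: [0.5777, -0.2045, 0.232]
tcp_rot: [-179.8, -0.3, -70.0]
wrist_force: [-0.1, -0.2, -3.8]
opening: 0.0409
finger_force: 46.4
clock: 20.8
eef_pos: [0.5755, -0.2034, 0.2255]
tcp_rot: [-179.7, -0.2, 97.7]
wrist_force: [0.6, 0.1, -2.8]
opening: 0.0409
finger_force: 46.4
t 20.80 pos [ 0.5755 -0.2034  0.2255] rot [-179.74   -0.18   97.68] F [ 0.6  0.1 -2.8] open 0.0409
cm now-axes [44.61 -2.17 -0.41] cm goal-axes [44.61 -2.23 -0.55] rotvec [-0.0045 -0.0031  0.0014]
```

```bash
python3 -m creep '[{"grip":-1,"travel":[2,-0.1,0],"rotation":[0,0,0]},{"grip":-1,"travel":[3.6,-0.18,0],"rotation":[0,0,0]},{"grip":-1,"travel":[3.6,-0.18,0],"rotation":[0,0,0]},{"grip":-1,"travel":[3.6,-0.18,0],"rotation":[0,0,0]},{"grip":-1,"travel":[3.6,-0.18,0],"rotation":[0,0,0]},{"grip":-1,"travel":[3.6,-0.18,0],"rotation":[0,0,0]},{"grip":-1,"travel":[3.6,-0.18,0],"rotation":[0,0,0]},{"grip":-1,"travel":[3.6,-0.18,0],"rotation":[0,0,0]}]' >/dev/null
python3 -m creep '[{"grip":-1,"travel":[3.6,-0.18,0],"rotation":[0,0,0]},{"grip":-1,"travel":[3.6,-0.18,0],"rotation":[0,0,0]},{"grip":-1,"travel":[3.6,-0.18,0],"rotation":[0,0,0]},{"grip":-1,"travel":[3.6,-0.18,0],"rotation":[0,0,0]},{"grip":-1,"travel":[2.6,-0.2,0],"rotation":[0,0,0]},{"grip":-1,"travel":[0,0,0],"rotation":[0,0,0]},{"grip":-1,"travel":[0,0,0],"rotation":[0,0,0]}]' 
python3 -c "
from h import *
go(.4944,.2358,.0865,97.6)
s=vision.snapshot('wrist');cv2.imwrite('pics/w7.png',s['pixels'][...,::-1])"
```

```text
clock: 22.05
eef_pos: [0.4961, 0.2323, 0.2262]
tcp_rot: [-179.7, 0.1, 97.5]
wrist_force: [0.1, -0.1, -3.5]
opening: 0.0409
finger_force: 46.4
t 22.05 pos [0.4961 0.2323 0.2262] rot [-1.7974e+02  6.0000e-02  9.7510e+01] F [ 0.1 -0.1 -3.5] open 0.0409
cm now-axes [ 0.38 -0.06 13.97] cm goal-axes [ 0.37 -0.12 13.97] rotvec [-0.0045  0.001  -0.0016]
```

```bash
python3 -m creep '[{"grip":-1,"travel":[0.1,0,2],"rotation":[0,0,0]},{"grip":-1,"travel":[0,0,3],"rotation":[0,0,0]},{"grip":-1,"travel":[0,0,3],"rotation":[0,0,0]},{"grip":-1,"travel":[0,0,3],"rotation":[0,0,0]},{"grip":-1,"travel":[0,0,2.5],"rotation":[0,0,0]},{"grip":-1,"travel":[0,0,1],"rotation":[0,0,0]},{"grip":-1,"travel":[0,0,0],"rotation":[0,0,0]},{"grip":-1,"travel":[0,0,0],"rotation":[0,0,0]}]' 
python3 -m creep '[{"grip":0.4,"travel":[0,0,0],"rotation":[0,0,0]},{"grip":0.4,"travel":[0,0,0],"rotation":[0,0,0]},{"grip":0.4,"travel":[0,0,0],"rotation":[0,0,0]},{"grip":0.4,"travel":[0,0,0],"rotation":[0,0,0]},{"grip":0.4,"travel":[0,0,0],"rotation":[0,0,0]}]'
python3 -m creep '[{"grip":0.4,"travel":[0,0,-3],"rotation":[0,0,0]},{"grip":0.4,"travel":[0,0,-3.5],"rotation":[0,0,0]},{"grip":0.4,"travel":[0,0,-3.5],"rotation":[0,0,0]},{"grip":0.4,"travel":[0,0,-3.5],"rotation":[0,0,0]},{"grip":0.4,"travel":[0,0,-1.0],"rotation":[0,0,0]},{"grip":1,"travel":[0,0,0],"rotation":[0,0,0]},{"grip":1,"travel":[0,0,0],"rotation":[0,0,0]}]'
python3 -c "
from h import *
go(.5915,.2124,.129,97.6)
s=vision.snapshot('wrist')['pixels'];cv2.imwrite('pics/w8.png',s[...,::-1])"
```

```text
clock: 22.77
eef_pos: [0.498, 0.2317, 0.084]
tcp_rot: [-180.0, 0.0, 97.3]
wrist_force: [1.5, 0.4, -2.6]
opening: 0.041
finger_force: 46.4
clock: 23.18
eef_pos: [0.4979, 0.2327, 0.0848]
tcp_rot: [179.9, -0.0, 97.3]
wrist_force: [0.5, -0.2, 0.1]
opening: 0.06
finger_force: 0.0
clock: 23.77
eef_pos: [0.4973, 0.2325, 0.2287]
tcp_rot: [180.0, -0.0, 97.3]
wrist_force: [-0.4, -0.6, -0.9]
opening: 0.0813
finger_force: 0.0
t 23.77 pos [0.4973 0.2325 0.2287] rot [ 1.7998e+02 -1.0000e-02  9.7340e+01] F [-0.4 -0.6 -0.9] open 0.0813
cm now-axes [-3.2   9.08  9.97] cm goal-axes [-3.24  9.07  9.97] rotvec [ 0.0003 -0.0001 -0.0045]
```

Both sleeves are released in the box. Now regrip the bar.

```bash
python3 -m creep '[{"grip":1,"travel":[-1.1,3.0,0],"rotation":[0,0,0]},{"grip":1,"travel":[-1.1,3.0,0],"rotation":[0,0,0]},{"grip":1,"travel":[-1.0,3.0,0],"rotation":[0,0,0]},{"grip":1,"travel":[0,0,2],"rotation":[0,0,0]},{"grip":1,"travel":[0,0,2],"rotation":[0,0,0]},{"grip":1,"travel":[0,0,0],"rotation":[0,0,0]},{"grip":1,"travel":[0,0,0],"rotation":[0,0,0]}]'
python3 -c "
from h import *
go(.5915,.2124,.129,97.6)"
```

```text
clock: 24.4
eef_pos: [0.5894, 0.2119, 0.186]
tcp_rot: [-179.6, 0.0, 97.3]
wrist_force: [0.3, 0.0, 0.6]
opening: 0.0853
finger_force: 0.0
t 24.40 pos [0.5894 0.2119 0.186 ] rot [-1.7964e+02  3.0000e-02  9.7330e+01] F [0.3 0.  0.6] open 0.0853
cm now-axes [0.03 0.25 5.7 ] cm goal-axes [0.02 0.21 5.7 ] rotvec [-0.0062  0.0005 -0.0047]
```

```bash
python3 -m creep '[{"grip":1,"travel":[0,0.1,2],"rotation":[0,0,0]},{"grip":1,"travel":[0,0,2],"rotation":[0,0,0]},{"grip":1,"travel":[0,0,2],"rotation":[0,0,0]},{"grip":1,"travel":[0,0,0],"rotation":[0,0,0]},{"grip":1,"travel":[0,0,0],"rotation":[0,0,0]}]'
python3 -m creep '[{"grip":-1,"travel":[0,0,0],"rotation":[0,0,0]},{"grip":-1,"travel":[0,0,0],"rotation":[0,0,0]},{"grip":-1,"travel":[0,0,0],"rotation":[0,0,0]},{"grip":-1,"travel":[0,0,0],"rotation":[0,0,0]},{"grip":-1,"travel":[0,0,0],"rotation":[0,0,0]},{"grip":-1,"travel":[0,0,0],"rotation":[0,0,0]},{"grip":-1,"travel":[0,0,0],"rotation":[0,0,0]},{"grip":-1,"travel":[0,0,0],"rotation":[0,0,0]}]' 30
```

```text
clock: 24.82
eef_pos: [0.5915, 0.2125, 0.1291]
tcp_rot: [-179.9, 0.0, 97.4]
wrist_force: [0.3, -0.1, -0.0]
opening: 0.0851
finger_force: 0.0
clock: 25.48
eef_pos: [0.5919, 0.2124, 0.1293]
tcp_rot: [180.0, -0.0, 97.3]
wrist_force: [-1.3, -0.4, 4.2]
opening: 0.0116
finger_force: 33.1
```

Gripped. Now slide shut: 150 mm in total, most of it first.

```bash
python3 -m creep '[{"grip":-1,"travel":[0,-0.8,0],"rotation":[0,0,0]},{"grip":-1,"travel":[0,-1.5,0],"rotation":[0,0,0]},{"grip":-1,"travel":[0,-1.5,0],"rotation":[0,0,0]},{"grip":-1,"travel":[0,-1.5,0],"rotation":[0,0,0]},{"grip":-1,"travel":[0,-1.5,0],"rotation":[0,0,0]},{"grip":-1,"travel":[0,-1.5,0],"rotation":[0,0,0]},{"grip":-1,"travel":[0,-1.5,0],"rotation":[0,0,0]},{"grip":-1,"travel":[0,-1.5,0],"rotation":[0,0,0]}]'
python3 -m creep '[{"grip":-1,"travel":[0,-1.5,0],"rotation":[0,0,0]},{"grip":-1,"travel":[0,-1,0],"rotation":[0,0,0]},{"grip":-1,"travel":[0,-0.6,0],"rotation":[0,0,0]},{"grip":-1,"travel":[0,0,0],"rotation":[0,0,0]},{"grip":-1,"travel":[0,0,0],"rotation":[0,0,0]}]'
python3 -m creep '[{"grip":-1,"travel":[0,-0.4,0],"rotation":[0,0,0]},{"grip":-1,"travel":[0,0,0],"rotation":[0,0,0]},{"grip":-1,"travel":[0,0,0],"rotation":[0,0,0]}]'
```

```text
clock: 26.15
eef_pos: [0.4807, 0.1979, 0.1293]
tcp_rot: [179.8, -0.0, 97.3]
wrist_force: [5.7, -0.4, 0.5]
opening: 0.0112
finger_force: 32.5
clock: 26.57
eef_pos: [0.4487, 0.1938, 0.1293]
tcp_rot: [-180.0, 0.0, 97.3]
wrist_force: [-2.1, -2.4, 6.2]
opening: 0.0115
finger_force: 33.6
clock: 26.82
eef_pos: [0.4458, 0.1934, 0.1293]
tcp_rot: [179.9, 0.0, 97.3]
wrist_force: [0.8, -3.1, 5.1]
opening: 0.0119
finger_force: 33.5
```

```bash
python3 -m creep '[{"grip":-1,"travel":[0,-0.3,0],"rotation":[0,0,0]},{"grip":-1,"travel":[0,0,0],"rotation":[0,0,0]},{"grip":-1,"travel":[0,0,0],"rotation":[0,0,0]}]'
python3 -m creep '[{"grip":-1,"travel":[0,-0.3,0],"rotation":[0,0,0]},{"grip":-1,"travel":[0,0,0],"rotation":[0,0,0]},{"grip":-1,"travel":[0,0,0],"rotation":[0,0,0]}]'
```

```text
clock: 27.07
eef_pos: [0.4432, 0.1931, 0.1293]
tcp_rot: [179.9, 0.0, 97.3]
wrist_force: [3.6, -2.7, 3.6]
opening: 0.0114
finger_force: 33.2
clock: 27.32
eef_pos: [0.4433, 0.1931, 0.1293]
tcp_rot: [179.5, -0.0, 97.3]
wrist_force: [16.0, -0.1, -5.1]
opening: 0.0117
finger_force: 32.5
```

The cover is at its shut stop, having travelled 0.150 m. Release, back off, and compare the picture with the start.

```bash
python3 -m creep '[{"grip":1,"travel":[0,0.3,0],"rotation":[0,0,0]},{"grip":1,"travel":[0,0,0],"rotation":[0,0,0]},{"grip":1,"travel":[0,0,0],"rotation":[0,0,0]},{"grip":1,"travel":[0,0,0],"rotation":[0,0,0]},{"grip":1,"travel":[0,0,0],"rotation":[0,0,0]},{"grip":1,"travel":[0,0,-3.5],"rotation":[0,0,0]},{"grip":1,"travel":[0,0,-3.5],"rotation":[0,0,0]},{"grip":1,"travel":[0,0,-3],"rotation":[0,0,0]}]'
python3 -m creep '[{"grip":1,"travel":[0,0,-1],"rotation":[0,0,0]},{"grip":1,"travel":[0,0,0],"rotation":[0,0,0]},{"grip":1,"travel":[0,0,0],"rotation":[0,0,0]},{"grip":1,"travel":[0,0,0],"rotation":[0,0,0]}]'
python3 - <<'E'
from h import *
s=vision.snapshot("top")["pixels"][...,::-1];a=cv2.imread("pics/top0.png");cv2.imwrite("pics/t9.png",s)
for n,(x,y) in dict(FL=(359,231),FR=(432,219),BR=(425,184),can=(355,195),flask=(311,149),span=(307,213)).items():
    t=a[y-14:y+14,x-14:x+14];w=np.ascontiguousarray(s[y-24:y+24,x-24:x+24])
    r=cv2.matchTemplate(w,t,cv2.TM_CCOEFF_NORMED);_,m,_,l=cv2.minMaxLoc(r);print(n,"shift px",l[0]-10,l[1]-10,round(m,2))
for n,(x,y) in dict(FM=(396,225),BM=(389,193)).items(): print(n,"mean diff",cv2.absdiff(a,s)[y-8:y+8,x-8:x+8].mean())
w=vision.snapshot("wrist");R=cv2.Rodrigues(np.float64(w["rvec"]))[0];go(.443,.193,.23,97.4)
E
```

```text
clock: 27.98
eef_pos: [0.4417, 0.1932, 0.2305]
tcp_rot: [-180.0, -0.0, 97.3]
wrist_force: [1.4, -0.1, 0.3]
opening: 0.0855
finger_force: 0.0
clock: 28.32
eef_pos: [0.4412, 0.193, 0.2375]
tcp_rot: [-179.8, 0.0, 97.3]
wrist_force: [0.1, 0.0, -0.2]
opening: 0.0853
finger_force: 0.0
FL shift px 0 0 0.89
FR shift px 0 0 1.0
BR shift px 0 0 1.0
can shift px 0 0 1.0
flask shift px 0 0 1.0
span shift px 0 0 1.0
FM mean diff 41.838541666666664
BM mean diff 49.3359375
t 28.42 pos [0.4413 0.1929 0.2374] rot [-1.7982e+02  2.0000e-02  9.7330e+01] F [0.  0.1 0.2] open 0.0854
cm now-axes [-0.01  0.18  0.74] cm goal-axes [-0.01  0.17  0.74] rotvec [-0.0031  0.0003 -0.0012]
```

Nothing else has moved, the short sleeves are gone from the board, and the robot touches nothing. Handing in.

```bash
python3 -c "
from bench import workorder
print(workorder.close_job())"
```

```text
the job is handed in; nothing more can be done
None
```

I handed the job in after about 28 s of robot time: both short sleeves were dropped in the reject box and the cover pushed to its shut stop, with no shift of the other sleeves, can, flask or spanner in the last top picture; I did not look inside the box before shutting it, and no verdict came back.

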